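# Turn the upside-down bread tin lid up

### The job

One of the three square bread tins lies upside down on the baking mat, its red lid underneath. Roll it over on the mat, one face at a time and letting it settle flat on its side in between, until its red lid is on top and it lies flat, wholly on the mat; do not pick it up. Leave the two tins that are already lid up where they are.

Things in the scene. Friction and masses are not known exactly. Their poses are not given: they have to be found in the camera images.
- tin: Upside-down bread tin: closed square bar 60 x 60 x 130 mm, flat ends, 0.45 kg; aluminium, with a flush red lid forming one long face and a 10 mm red band on the sides beside it. Origin at its centre (30 mm from each long face); z points out through the lid, y along the length. Starts with z straight down (bare bottom with two dark vents on top), length along world y within 35 degrees, in any of three places side by side.
- tin_b: Another bread tin: closed square bar 60 x 60 x 130 mm, flat ends, 0.45 kg; aluminium, with a flush red lid forming one long face and a 10 mm red band on the sides beside it. Origin at its centre (30 mm from each long face); z points out through the lid, y along the length. Lid up from the start, in any of the three places; leave it.
- tin_c: A third bread tin: closed square bar 60 x 60 x 130 mm, flat ends, 0.45 kg; aluminium, with a flush red lid forming one long face and a 10 mm red band on the sides beside it. Origin at its centre (30 mm from each long face); z points out through the lid, y along the length. Lid up from the start, in any of the three places; leave it.
- mat: Fixed teal baking mat, 380 (its x, away from the robot) x 740 (its y) x 3 mm; origin at the centre of its underside, on the table. Tins lie towards its near side, the far side is free. Grippy: a tin pushed high on one long side, forward and up on an arc about its far bottom edge (under 5 N), tips over that edge and past 45 degrees falls on to its next face, 60 mm on; pushed level it slides or jams.
There are look-alikes about, which are no part of the job. What is shaped like the tin but pink is not meant.

How it is judged (in metres and radians):
On the way, in this order (a step that is already met when the one before it is completed fails the run):
1. the tin has been rolled on to one of its long sides (flat within 10 degrees) and stays so for 0.2 s (angle between tin's own z axis and vertical between 1.39 and 1.75 rad and angle between tin's own y axis and vertical between 1.39 and 1.75 rad and height (world z) of tin below 0.045 m), for 0.2 s.
2. the tin has been rolled again and its red lid faces up (within 10 degrees) (angle between tin's own z axis and vertical below 0.175 rad and height (world z) of tin below 0.045 m), for 0.2 s.
At the end, for the whole second after the job is handed in: The tin lies at rest flat on the mat with its red lid up (within 10 degrees, centre less than 45 mm above the table), its centre no more than 165 mm (mat x) and 320 mm (mat y) from the mat's centre; the other two tins are still lid up and within 30 mm of where they were (all of step 2 and linear speed of tin below 0.02 m/s and x of tin in the frame of mat between -0.165 and 0.165 m and y of tin in the frame of mat between -0.32 and 0.32 m and distance of each of tin_b, tin_c from where it was at the start of the episode below 0.03 m and angle between each of tin_b, tin_c's own z axis and vertical below 0.175 rad); the robot touches nothing.
It fails at once if the tin is picked up (its centre rises more than 85 mm above the table) (height (world z) of tin above 0.085 m).
It fails at once if a tin that was already lid up is shifted by more than 30 mm or tipped over (distance of any of tin_b, tin_c from where it was at the start of the episode above 0.03 m or angle between any of tin_b, tin_c's own z axis and vertical above 0.5 rad).
It also fails if it takes over 40 s, if anything falls off the work surface, if the arm or the gripper's body presses on something with over 40 N, if the wrist force passes 120 N, or if a joint passes its speed limit or range.

### The arm

A 7-joint arm with a two-finger parallel gripper is mounted at the origin on the work surface. World frame = base frame: x ahead of the robot, y to its left, z up, the work surface at z = 0. Lengths are in m, angles in degrees, forces in N, time in s.
With the tool pointing down it reaches from about 0.425 to 0.925 m from the base axis. Payload 6.8 kg.
Tool frame: the origin (TCP) lies midway between the tips of the shut fingers; the grasp point (between the pads) lies 19 mm behind it (env.grasp_offset is the z of the grasp point in the tool frame, in m); z points along the fingers, y is the line along which they close (so a half turn about z gives the same grasp; the last joint's range is limited). The gripper opens to 88 mm and grips with 3 to 60 N. Pads are 20 mm wide; open, the fingers measure 115 mm over their backs; the gripper's body (75 mm by 178 mm) begins 61 mm behind the grasp point.
Start: joints at [-73.23, 27.33, 1.283, 89.118, -0.659, 63.558, -4.761], TCP at [0.263, 0.622, 0.223] pointing down, gripper open.
Joint ranges: [-169.35, 169.35], [-19.33, 120.38], [-80.79, 83.38], [13.8, 139.57], [-78.32, 258.32], [9.67, 109.79], [-169.56, 169.56]. Speed limits (degrees/s): [136.94, 136.94, 180, 180, 180, 180, 180].

### API

Orientations are given as [roll, pitch, yaw] about the fixed x, y, z axes, in that order (R = Rz(yaw) Ry(pitch) Rx(roll)).
In Python, from plant import readout, snapshot, env, nets gives the robot as it stands. The module is installed in compiled form; this text tells all that it offers.
- The arm moves only by the tool jog_arm, never from a script. Its argument "increments" is one flat list of numbers, 7 for each row, row after row: the shift along the world's x, y, z in mm, then the turn, a rotation vector about the world's x, y, z in degrees, then the closure in counts, from 0 (fully open) to 255 (shut). In form: [dx, dy, dz, ax, ay, az, grip, dx, dy, dz, ax, ay, az, grip, ...]. A call has 1 to 5 rows; each row is the pose to reach, as a shift and turn from the pose commanded when the call began; what a row does not reach only later rows make up. A row lasts 1/10 s, in which the tool goes at most 50 mm and 8.59 degrees, less where a joint would pass 70% of its speed; a pose out of reach is approached as far as the arm can. A call with a gripper value outside its range is refused whole. The fingers move at their own pace and stop on an object; the grip force is fixed at half the most. Time passes only in rows, so rows that repeat a pose let the fingers close. It gives the time, the measured TCP pose, the force, the opening and the grip force at its end, in the units of the state.
- readout.get_state(): the state, without advancing time (a new reading comes with each control period).
- snapshot(name): name is "scene" or "top"; returns a dict with "pixels" (400x640x3 uint8, red, green, blue), "fx", "fy", "cx", "cy" (pixels), "pose" (4x4, takes a point from camera to world coordinates). Camera axes: x right, y down, z forward; pixel columns grow to the right and rows downward; lengths in m; the calibration is good to about 2 mm. A picture is of the moment at which its call begins. There is no depth.
- env.job_done(): hands the job in; it is judged then, once.
Trained networks look in the newest picture that a camera, given by its name, has taken for a name from the list of things; names that differ only in an ending like _2 or _b are one class to them, and where a whole thing is asked for, a point or a joint stands for the part that bears it (a point fixed in the world has none). Each returns a list of dicts, best first, with "confidence" (0 to 1); they miss things now and then, are a little off and sometimes report something else, mostly with a low value. They report only what shows in the picture. A call takes as long as a camera call. They do not tell look-alikes from the thing itself.
- nets.outline_of(label, camera): "pixels" (400x640 bool, what is visible of it) and "point" ([column, row] in pixels, amid what is visible of it).
- nets.place_of(label, camera): "point" ([column, row] in pixels: a listed point, or the origin of a listed thing).
The state is a dict: "clock": time; "joint_pos": joint angles; "joint_vel": joint speeds; "joint_efforts": joint torques, N m; "position": TCP position; "eef_rot": TCP orientation; "ft_force": force on the tool from outside, world axes, zero at the start; "torque": the same for the moment, N m; "gripper_width": opening from 0.0 (shut) to 1.0 (fully open); "grasp_force": force on a finger pad.
Only numpy, scipy, OpenCV 4.12 (cv2) and the standard library are available. Lean on these libraries where they do the work, as an engineer would, in place of code of your own. Each camera call takes 0.05 s, during which the arm holds its last target. There are 200 camera calls.

## Working session

There is one attempt and no reset: what is moved stays moved. The work goes in short steps, Python scripts to look and compute and a tool call to move; the robot and the scene stay as the last step left them, time stands still between calls to the robot, and variables do not carry over. Pictures are saved under pics/ and viewed, at most 10 in all, crops included, and the job is handed in when it is done.

Besides the shell and the picture viewer there is one more tool, called by a JSON object that holds its "fn" and its "kwargs". jog_arm: Moves the arm, as the interface text tells. Its arguments: {"type":"object","properties":{"increments":{"type":"array"}},"required":["increments"]}

```bash
mkdir -p pics
cat > h.py <<'E'
import numpy as np,cv2
from plant import readout,snapshot,env,nets
def world(s,p,z):
    P=np.array(s["pose"]);d=P[:3,:3]@np.array([(p[0]-s["cx"])/s["fx"],(p[1]-s["cy"])/s["fy"],1]);o=P[:3,3]
    return o+d*(z-o[2])/d[2]
def save(s,n): cv2.imwrite(f"pics/{n}.png",s["pixels"][:,:,::-1])
E
python3 - <<'E'
from h import *
for c in("top","scene"):
    s=snapshot(c);save(s,c+"0")
    print(c,np.round(s["pose"],3).tolist())
    for l in("tin","mat"):
        for r in nets.outline_of(l,c):
            m=r["pixels"].astype(np.uint8);q=cv2.minAreaRect(cv2.findNonZero(m))
            print(l,round(r["confidence"],2),np.round(r["point"]),m.sum(),[np.round(world(s,b,0.063 if l=="tin" else .003)[:2],3).tolist() for b in cv2.boxPoints(q)])
print(readout.get_state())
E
```

```text
top [[-0.012, -0.983, 0.183, 0.315], [-1.0, 0.014, 0.007, -0.008], [-0.009, -0.183, -0.983, 0.82], [0.0, 0.0, 0.0, 1.0]]
tin 0.95 [200. 114.] 2443 [[0.613, 0.322], [0.731, 0.252], [0.679, 0.181], [0.564, 0.251]]
tin 0.75 [319. 152.] 2289 [[0.564, 0.073], [0.607, -0.053], [0.531, -0.075], [0.491, 0.049]]
tin 0.74 [182. 290.] 2704 [[0.344, 0.323], [0.358, 0.246], [0.232, 0.214], [0.218, 0.29]]
tin 0.66 [219. 177.] 2313 [[0.537, 0.287], [0.538, 0.146], [0.466, 0.143], [0.464, 0.281]]
tin 0.63 [455. 282.] 2754 [[0.25, -0.193], [0.372, -0.245], [0.344, -0.319], [0.224, -0.265]]
tin 0.55 [428. 152.] 2324 [[0.59, -0.155], [0.588, -0.291], [0.512, -0.285], [0.514, -0.151]]
mat 0.88 [333. 133.] 46421 [[0.773, 0.399], [0.805, -0.402], [0.419, -0.385], [0.39, 0.353]]
scene [[0.731, 0.534, -0.425, 0.858], [0.682, -0.563, 0.466, -0.417], [0.009, -0.631, -0.776, 0.774], [0.0, 0.0, 0.0, 1.0]]
tin 0.96 [259. 322.] 3926 [[0.528, -0.3], [0.525, -0.156], [0.612, -0.166], [0.607, -0.303]]
tin 0.85 [341. 103.] 1880 [[0.27, 0.178], [0.206, 0.288], [0.354, 0.319], [0.405, 0.211]]
tin 0.7 [347. 241.] 2600 [
[... 359 characters left out ...]
joint_pos': array([-73.22892646,  27.34525463,   1.28020363,  89.13660686,
        -0.65884659,  63.56085175,  -4.76368286]), 'joint_vel': array([-0.09291812, -0.121648  , -0.00461184, -0.23485418, -0.07186157,
       -0.02346153, -0.0628483 ]), 'joint_efforts': array([-1.76073325e-03, -5.82102799e+01,  1.53126564e+00, -2.72425479e+01,
       -5.43271587e-02,  1.37571225e-02,  9.56847725e-05]), 'position': array([0.26326515, 0.62133142, 0.22234678]), 'eef_rot': array([-1.79964604e+02,  1.21572005e-03,  1.57034334e+02]), 'ft_force': array([ 0.57948673,  0.58301388, -0.23393485]), 'torque': array([-0.00955837,  0.00269483,  0.01420708]), 'grasp_force': 0.0, 'gripper_width': 1.0010027725092523}
```

View pics/top0.png

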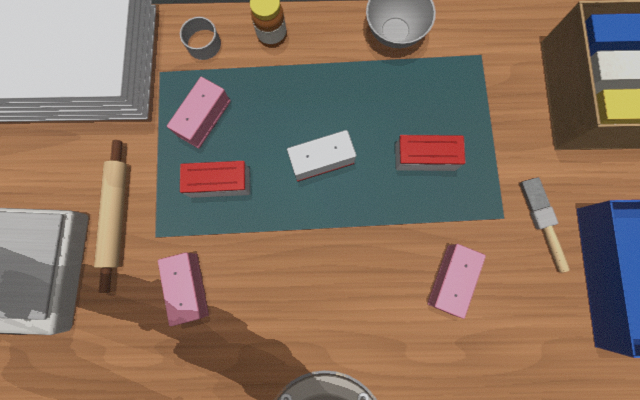

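View pics/scene0.png

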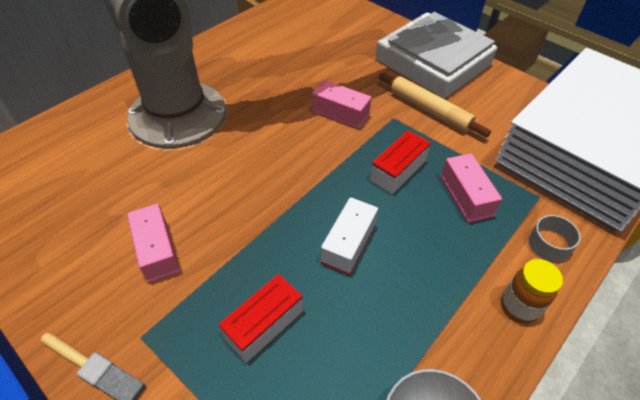

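The top view shows the upside-down tin: white top with two vents at about (322,155). The lid-up tins are at (214,177) and (432,150), and the pink ones are look-alikes. Next I measure its top face.

```bash
cat >> h.py <<'E'
def topface(c,near,z=.063,lo=170,red=False):
    s=snapshot(c);p=s["pixels"].astype(int)
    m=((p.min(2)>lo) if not red else (p[...,0]>120)&(p[...,1]<70)).astype(np.uint8)
    n,l,st,ce=cv2.connectedComponentsWithStats(m)
    best=None
    for i in range(1,n):
        if st[i,4]<500: continue
        w=world(s,ce[i],z)
        d=np.hypot(*(w[:2]-near))
        if best is None or d<best[0]: best=(d,i)
    ys,xs=np.where(l==best[1])
    W=np.array([world(s,q,z)[:2] for q in zip(xs,ys)],np.float32)
    (cx,cy),(a,b),t=cv2.minAreaRect(W*1000)
    L=W-W.mean(0);e=np.linalg.eigh(L.T@L)[1][:,1];e*=np.sign(e[1])
    return s,np.round([cx,cy],1),np.round([a,b,t],1),W.mean(0).round(4),np.degrees(np.arctan2(e[1],e[0])).round(1)
E
python3 - <<'E'
from h import *
for c in("top","scene"): print(c,topface(c,[.55,0])[1:])
E
```

```text
top (array([ 5.543e+02, -5.000e-01]), array([ 58.3, 128.4,  17.1]), array([ 5.54e-01, -3.00e-04], dtype=float32), np.float32(106.9))
scene (array([555.9,  -2.4]), array([ 59.2, 129.5,  16.9]), array([ 0.557 , -0.0049], dtype=float32), np.float32(106.9))
```

{"fn": "jog_arm", "kwargs": {"increments": [30,-50,0,0,0,8,255,60,-100,0,0,0,16,255,90,-150,0,0,0,24,255,120,-200,0,0,0,32,255,150,-250,0,0,0,40,255]}}

```text
clock: 0.9
position: [0.3928, 0.4053, 0.2229]
eef_rot: [180.0, 0.0, -162.6]
ft_force: [0.2, -0.1, -0.6]
gripper_width: 0.584
grasp_force: 0.0
```

{"fn": "jog_arm", "kwargs": {"increments": [10,-49,0,0,0,0,60,20,-98,0,0,0,0,60,30,-147,0,0,0,0,60,40,-196,0,0,0,0,60,50,-245,0,0,0,0,60]}}

```text
clock: 1.4
position: [0.4422, 0.1602, 0.223]
eef_rot: [180.0, 0.1, -163.0]
ft_force: [1.1, 0.9, -1.0]
gripper_width: 0.764
grasp_force: 0.0
```

{"fn": "jog_arm", "kwargs": {"increments": [10,-49,0,0,0,0,60,20,-98,0,0,0,0,60,30,-147,-30,0,0,0,60,30,-147,-60,0,0,0,60,30,-147,-60,0,0,0,60]}}

```text
clock: 1.9
position: [0.4694, 0.0129, 0.1598]
eef_rot: [180.0, -0.4, -163.2]
ft_force: [-1.4, -0.1, 0.6]
gripper_width: 0.764
grasp_force: 0.0
```

Run:
```python
from h import *
s=readout.get_state()
print(s["position"],s["eef_rot"],s["gripper_width"],s["joint_pos"].round())
n=np.array([np.cos(np.radians(16.9)),np.sin(np.radians(16.9))]);C=np.array([.555,-.0015])
print("start delta mm",1000*(C-.065*n-s["position"][:2]),1000*(.051-s["position"][2]))
piv=C+.03*n
h=.048
for t in range(0,70,6):
    a=np.radians(t);u=-.06*np.cos(a)+h*np.sin(a);v=.06*np.sin(a)+h*np.cos(a)
    p=piv+(u-.010)*n
    print(t,(1000*(p-(C-.065*n))).round(1),(1000*(v-h)).round(1))
```

```text
[0.46939411 0.01294884 0.15983283] [ 179.98784371   -0.374879   -163.18960537] 0.7642009603164045 [-19.  13.  11. 120.  -3.  47. 101.]
start delta mm [ 23.41300526 -33.34447925] -108.83283362482359
0 [23.9  7.3] 0.0
6 [29.   8.8] 6.0
12 [34.7 10.5] 11.4
18 [40.9 12.4] 16.2
24 [47.6 14.5] 20.3
30 [54.6 16.6] 23.6
36 [61.9 18.8] 26.1
42 [69.4 21.1] 27.8
48 [77.  23.4] 28.7
54 [84.7 25.7] 28.8
60 [92.4 28.1] 28.0
66 [99.9 30.4] 26.3
```

{"fn": "jog_arm", "kwargs": {"increments": [0,0,-20,0,0,0,60,0,0,-40,0,0,0,60,0,0,-40,0,0,0,60]}}

```text
clock: 2.2
position: [0.4709, 0.0166, 0.122]
eef_rot: [179.9, -0.2, -162.8]
ft_force: [-1.0, 0.3, 0.1]
gripper_width: 0.77
grasp_force: 0.0
```

{"fn": "jog_arm", "kwargs": {"increments": [11,-19,0,0,0,0,60,22,-37,0,0,0,0,60,22,-37,-35,0,0,0,60,22,-37,-71,0,0,0,60,22,-37,-71,0,0,0,60]}}

```text
clock: 2.7
position: [0.4921, -0.0207, 0.05]
eef_rot: [179.9, -0.3, -162.9]
ft_force: [-1.4, 0.6, -0.0]
gripper_width: 0.765
grasp_force: 0.0
```

Run:
```python
from h import *
print(readout.get_state()["position"],readout.get_state()["eef_rot"],readout.get_state()["ft_force"])
s=snapshot("scene");save(s,"s1")
```

```text
[ 0.49206134 -0.02074498  0.05000325] [ 179.8990352    -0.30553748 -162.87985068] [-1.43926157  0.61685373 -0.01196103]
```

View pics/s1.png

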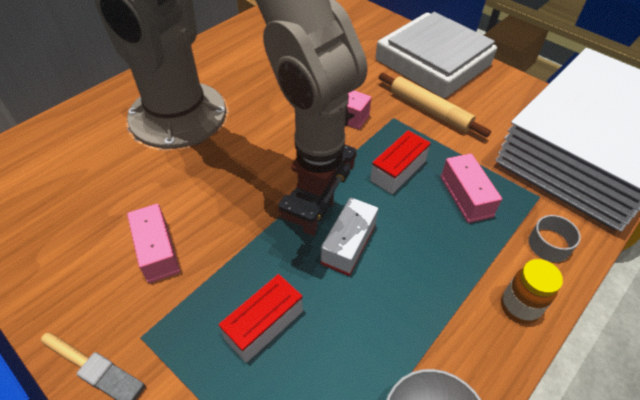

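The gripper is down behind the tin at about (310,215), lined up with its long side. I'll move in to contact.

{"fn": "jog_arm", "kwargs": {"increments": [10,3,0,0,0,0,60,19,6,0,0,0,0,60,22,7,0,0,0,0,60,24,7,0,0,0,0,60,24,7,0,0,0,0,60]}}

```text
clock: 3.25
position: [0.5167, -0.0148, 0.0523]
eef_rot: [179.9, -0.2, -162.9]
ft_force: [-6.7, -1.5, 4.7]
gripper_width: 0.764
grasp_force: 3.0
```

{"fn": "jog_arm", "kwargs": {"increments": [5,1.5,5,0,0,0,60,11,3,10,0,0,0,60,17,5,15,0,0,0,60,24,7,19,0,0,0,60,31,9.5,22,0,0,0,60]}}

```text
clock: 3.75
position: [0.5495, -0.0048, 0.0756]
eef_rot: [180.0, 0.0, -163.0]
ft_force: [-3.0, -0.4, 6.8]
gripper_width: 0.761
grasp_force: 3.2
```

Run:
```python
from h import *
s=snapshot("scene");cv2.imwrite("pics/s2.png",cv2.resize(s["pixels"][130:310,200:440,::-1],(720,540)))
```

```text
(no output)
```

View pics/s2.png

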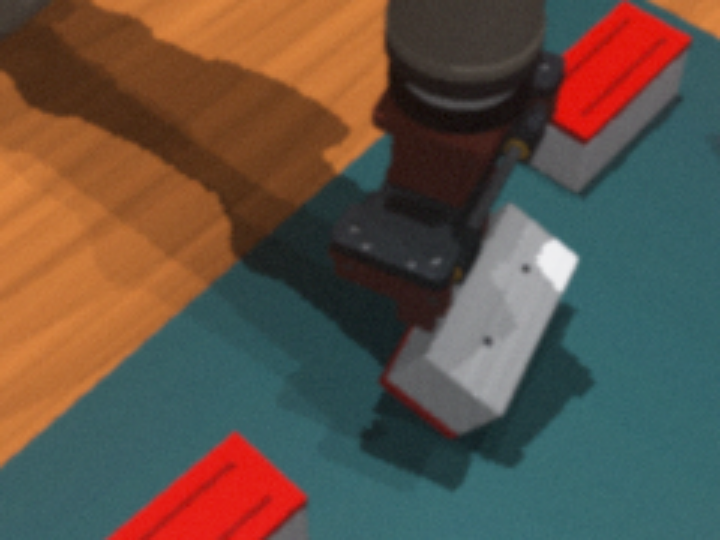

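{"fn": "jog_arm", "kwargs": {"increments": [6,2,2,0,0,0,60,12,3.5,4,0,0,0,60,18,5.5,5,0,0,0,60,24,7.5,5.5,0,0,0,60,30,9,5.5,0,0,0,60]}}

```text
clock: 4.3
position: [0.5795, 0.0039, 0.079]
eef_rot: [-180.0, -0.0, -163.0]
ft_force: [0.3, 0.6, 0.9]
gripper_width: 0.766
grasp_force: 0.0
```

{"fn": "jog_arm", "kwargs": {"increments": [-6,-2,12,0,0,0,60,-20,-6,15,0,0,0,60,-40,-12,15,0,0,0,60,-50,-15,15,0,0,0,60,-50,-15,15,0,0,0,60]}}

```text
clock: 4.8
position: [0.5275, -0.0121, 0.0945]
eef_rot: [180.0, -0.1, -163.0]
ft_force: [0.2, 0.2, 0.6]
gripper_width: 0.766
grasp_force: 0.0
```

Run:
```python
from h import *
s=snapshot("scene");cv2.imwrite("pics/s3.png",cv2.resize(s["pixels"][130:310,200:440,::-1],(720,540)))
for c in ("top","scene"):print(topface(c,[.615,.016],lo=120)[1:])
```

```text
(array([779.2,  71.3]), array([ 36.9, 124.5,  84.5]), array([0.7894, 0.0716], dtype=float32), np.float32(166.7))
(array([619.3,  17. ]), array([ 50.7, 132.1,  17.6]), array([0.6204, 0.0146], dtype=float32), np.float32(107.6))
```

View pics/s3.png

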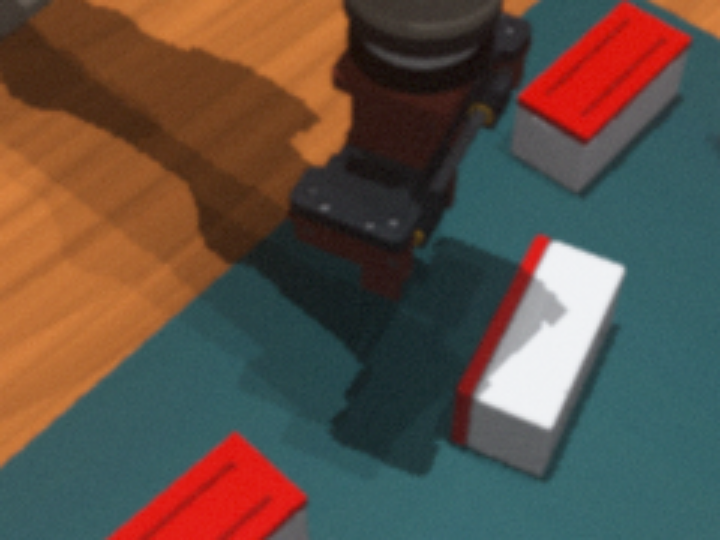

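The tin rests flat on its side with the lid facing the robot (red edge at about (500,330) in the crop). Step 1 looks done, so I'll roll it again.

{"fn": "jog_arm", "kwargs": {"increments": [10,3,-21,0,0,0,60,22,8,-42,0,0,0,60,34,12,-42,0,0,0,60,42,14,-42,0,0,0,60,45,15,-42,0,0,0,60]}}

```text
clock: 5.45
position: [0.574, 0.0038, 0.0527]
eef_rot: [180.0, -0.1, -162.9]
ft_force: [-7.8, -1.7, 6.7]
gripper_width: 0.764
grasp_force: 4.1
```

{"fn": "jog_arm", "kwargs": {"increments": [3,1,0,0,0,0,60,3,1,0,0,0,0,60]}}

```text
clock: 5.65
position: [0.5742, 0.0038, 0.0525]
eef_rot: [179.9, -0.3, -163.0]
ft_force: [-7.7, -1.3, 5.6]
gripper_width: 0.763
grasp_force: 4.0
```

{"fn": "jog_arm", "kwargs": {"increments": [5,1.5,5,0,0,0,60,11,3,10,0,0,0,60,17,5,15,0,0,0,60,24,7,19,0,0,0,60,31,9.5,22,0,0,0,60]}}

```text
clock: 6.15
position: [0.6084, 0.0142, 0.0761]
eef_rot: [180.0, 0.1, -163.0]
ft_force: [-2.2, 0.3, 4.5]
gripper_width: 0.763
grasp_force: 2.1
```

{"fn": "jog_arm", "kwargs": {"increments": [6,2,2,0,0,0,60,12,3.5,4,0,0,0,60,18,5.5,5,0,0,0,60,24,7.5,5.5,0,0,0,60,30,9,5.5,0,0,0,60]}}

```text
clock: 6.65
position: [0.6384, 0.0234, 0.0795]
eef_rot: [180.0, -0.0, -163.0]
ft_force: [-0.2, -0.3, -0.2]
gripper_width: 0.767
grasp_force: 0.0
```

{"fn": "jog_arm", "kwargs": {"increments": [-6,-2,12,0,0,0,60,-20,-6,25,0,0,0,60,-40,-12,45,0,0,0,60,-60,-15,60,0,0,0,60,-60,-15,60,0,0,0,60]}}

```text
clock: 7.15
position: [0.5767, 0.0071, 0.1421]
eef_rot: [-180.0, 0.1, -163.1]
ft_force: [0.5, -0.2, -0.5]
gripper_width: 0.767
grasp_force: 0.0
```

Run:
```python
from h import *
s=snapshot("scene");save(s,"s4")
print(topface("scene",[.672,.033],red=True)[1:])
```

```text
(array([671.5,  32.9]), array([ 60.4, 130.7,  17.4]), array([0.6736, 0.0309], dtype=float32), np.float32(107.6))
```

View pics/s4.png

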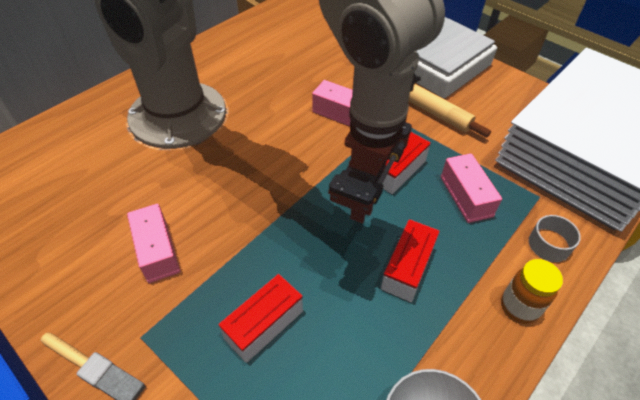

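The tin lies flat with its red lid up at about (411,258), well inside the mat. The other two tins haven't moved and the gripper is clear.

```bash
python3 -c "
from h import *
print(env.job_done())"
```

```text
the job is handed in; nothing more can be done
None
```

I rolled the tin over twice; it now lies flat on the mat, red lid up, centred at about (0.672, 0.033) m. The other two tins look unmoved in the final picture, and I handed the job in at about 7 s on the clock (no verdict was returned).

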